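# Seat the vial and hold the sprung keeper arm on its stop

### The job

In the clamping fixture, first press the white-capped vial straight down until it is fully home in its blue socket, while the grey keeper arm is still at rest. Then take the red post on the keeper arm with the gripper's fingers and swing the arm against its spring, across over the vial, right up to its stop. Finish while still holding it there with the fingers, so that a colleague can put in the lock pin; do not let it go, and leave the loose beakers, black-capped vial and dish around the fixture where they are.

Things in the scene. Friction and masses are not known exactly. Their poses are not given: they have to be found in the camera images.
- fixture: Clamping fixture fixed to the worktop: aluminium plate 170 (x) x 190 (y) x 12 mm; origin centre of its underside, z up. In its frame (mm): keeper pivot axis at x 40, y -50; vial axis at x 40, y 10, in a blue block 52 x 52, top z 45. Dark stop (x 49 to 67, y -24) and rest pin (x -7, y -46) beside the arm, up to z 82. Small yellow-headed lock pin parked at x -55, y 55, up to z 50.
- vial (a joint): How far the vial is pressed into its socket, m: 0 = standing 14 mm proud, 0.014 = fully home on the socket floor. It starts between 0 and 0.006, moves straight down, resists with about 5 N of friction and stays where it is left.
- vial_cap (a point): Centre of the top face of the white cap of the glass vial (24 mm diameter, 54 mm tall); this is where to press. It is 70 mm above the worktop when the vial is home, up to 84 mm at the start. A proud vial blocks the keeper arm.
- keeper (a joint): Swing of the keeper arm, rad: 0 = at rest (where its spring holds it), 1.2 = against its stop. It grows clockwise seen from above. The spring pulls it back to 0 with about 1.5 N at the post at rest, rising to 5 N at the stop; it does not stay by itself.
- keeper_post (a point): Middle of the height of the red upright post near the end of the grey keeper arm: 16 mm diameter, 46 mm tall, from 84 to 130 mm above the worktop with this point at 106 mm; a steel collar, 22 mm diameter, surrounds its foot up to 85 mm. It stands 100 mm from the pivot axis. The arm itself is a level bar 18 mm wide, 110 mm long, from 74 to 82 mm above the worktop, passing over a seated vial with 4 mm to spare.
- pivot (a point): Point on the keeper arm's vertical pivot axis, 105 mm above the worktop (the hub itself is up to 92 mm high, 30 mm diameter).
- post_at_stop (a point): Where the middle of the red post (point keeper_post) is when the keeper arm is against its stop.
- small_beaker: Loose empty beaker, 57 x 62 x 66 mm tall, left of the fixture, to be left alone. Origin: centre of its underside.
- large_beaker: Loose empty beaker, 73 x 78 x 92 mm tall, right of the fixture, to be left alone. Origin: centre of its underside.
- black_vial: Loose vial with a black cap, 24 mm diameter, 54 mm tall, to be left alone. Origin: centre of its underside.
- dish: Loose dish with lid, 62 mm diameter, 14 mm tall, right of the fixture, to be left alone. Origin: centre of its underside.

How it is judged:
By the outcome, as a careful person would: the job done as asked, in the order asked, and still so for the second after the job is handed in, while the arm keeps its last pose, push and grip.
It also fails if it takes over 48 s, if anything falls off the work surface, if the arm or the gripper's body presses on something with over 40 N, if the wrist force passes 120 N, or if a joint passes its speed limit or range.

### The arm

A 6-joint arm with a two-finger parallel gripper is mounted at the origin on a cart in front of the work surface, level with it; the furniture and walls round the work are solid. World frame = base frame: x ahead of the robot, y to its left, z up, the work surface at z = 0. Lengths are in m, angles in degrees, forces in N, time in s.
With the tool pointing down it reaches from about 0.4 to 0.825 m from the base axis. Payload 7 kg.
Tool frame: the origin (TCP) lies at the very end of the fingers, on their centre line; the grasp point (between the pads) lies 19 mm behind it; z points along the fingers, y is the line along which they close (so a half turn about z gives the same grasp; the last joint's range is limited). The gripper opens to 88 mm and grips with 3 to 60 N. Pads are 19 mm wide; open, the fingers measure 130 mm over their backs; the gripper's body (78 mm by 193 mm) begins 47 mm behind the grasp point.
Start: joints at [-49.612, 20.546, 0.682, 0, -70.136, -16.507], TCP at [0.273, -0.617, 0.227] pointing down, gripper open.
Joint ranges: [-176.03, 176.03], [-82.01, 121.73], [-58.28, 71.71], [-173.87, 95.51], [-174.79, -0.11], [-173.66, 173.66]. Speed limits (degrees/s): [136.94, 136.94, 172.46, 180, 180, 180].

### API

Orientations are given as [roll, pitch, yaw] about the fixed x, y, z axes, in that order (R = Rz(yaw) Ry(pitch) Rx(roll)).
In Python, from plant import r gives the robot as it stands. The module is installed in compiled form; this text tells all that it offers.
- The arm moves only by the tool jog_arm, never from a script. Its arguments are lists of equal length, an entry for each row: "travel": the shift along the tool's x, y, z each as a share of 50 cm, from -1 to 1, a list of three; "dr": the turn, a rotation vector about the tool's x, y, z each as a share of 360 degrees, from -1 to 1, a list of three; "claw": the opening, from 0 (shut) to 1 (fully open). A call has exactly 10 rows; each row is the pose to reach, as a shift and turn from the pose commanded when the call began, along the tool's axes at that moment, turning the shorter way round; what a row does not reach only later rows make up. A row lasts 1/8 s, in which the tool goes at most 62.5 mm and 10.7 degrees, less where a joint would pass 70% of its speed; a pose out of reach is approached as far as the arm can. A call with a number of a shift or a turn outside -1 to 1 is refused whole. A call with a gripper value outside its range is refused whole. The fingers move at their own pace and stop on an object; "newtons" is the grip in N (left out, the last holds). Time passes only in rows, so rows that repeat a pose let the fingers close, or fill a call up. It gives the time, the measured TCP pose, the force, the opening and the grip force at its end, in the units of the state.
- r.get_state(): the state, without advancing time (a new reading comes with each control period).
- r.capture(name): name is "scene" or "top"; returns a dict with "pixels" (480x640x3 uint8, red, green, blue), "range_z" (480x640 float32, m along the optical axis (not along the pixel's ray), 0 where there is no reading), "fx", "fy", "cx", "cy" (pixels), "position" and "attitude" of the camera in the world. Camera axes: x right, y up, looking along -z (the intrinsics and any distortion apply to the point x, -y, -z); pixel columns grow to the right and rows downward; lengths in m; the calibration is good to about 2 mm. A picture is of the moment at which its call begins.
- r.close_job(): hands the job in; it is judged then, once.
Trained networks look in the newest picture that a camera, given by its name, has taken for a name from the list of things; names that differ only in an ending like _2 or _b are one class to them, and where a whole thing is asked for, a point or a joint stands for the part that bears it (a point fixed in the world has none). Each returns a list of dicts, best first, with "conf" (0 to 1); they miss things now and then, are a little off and sometimes report something else, mostly with a low value. They report only what shows in the picture. A call takes as long as a camera call.
- r.boxes_of(name, camera): "extent" ([left, top, right, bottom] in pixels, round what is visible of it).
- r.regions_of(name, camera): "pixels" (480x640 bool, what is visible of it) and "extent" ([left, top, right, bottom] in pixels, round what is visible of it).
- r.tip_of(name, camera): "at" ([column, row] in pixels: a listed point, or the origin of a listed thing).
The state is a dict: "time_s": time; "joints": joint angles; "qd": joint speeds; "joint_torque": joint torques, N m; "tcp_pos": TCP position; "eef_rot": TCP orientation; "contact_force": force on the tool from outside, world axes, zero at the start; "moment": the same for the moment, N m; "gripper_width": finger opening in m; "gripper_force": force on a finger pad.
Only numpy, scipy, OpenCV 4.12 (cv2) and the standard library are available. Lean on these libraries where they do the work, as an engineer would, in place of code of your own. Each camera call takes 0.05 s, during which the arm holds its last target. There are 200 camera calls.

## Working session

There is one attempt and no reset: what is moved stays moved. The work goes in short steps, Python scripts to look and compute and a tool call to move; the robot and the scene stay as the last step left them, time stands still between calls to the robot, and variables do not carry over. Pictures are saved under pics/ and viewed, at most 10 in all, crops included, and the job is handed in when it is done.

Besides the shell and the picture viewer there is one more tool, called after "Request:" as name(argument=value, ...) on one line, values as JSON. jog_arm: Moves the arm, as the interface text tells. Its arguments: {"type":"object","properties":{"travel":{"type":"array"},"dr":{"type":"array"},"claw":{"type":"array"},"newtons":{"type":"number"}},"required":["travel","dr","claw"]}

```bash
mkdir -p pics; cat > h.py <<'E'
from plant import r
import numpy as np, cv2
from scipy.spatial.transform import Rotation as R
def cam(n):
    c=r.capture(n); return c
def rot(c):
    a=np.array(c["attitude"],float)
    if a.shape==(3,3): return a
    if a.size==4: return None
    return R.from_euler("xyz",a,degrees=True).as_matrix()
def pt(c,u,v,z=None,d=None):
    ray=np.array([(u-c["cx"])/c["fx"],-(v-c["cy"])/c["fy"],-1.0])
    p=np.array(c["position"]); w=rot(c)@ray
    if d is None: d=(z-p[2])/w[2]
    return p+w*d
def depth(c,u,v):
    k=c["range_z"][int(v)-2:int(v)+3,int(u)-2:int(u)+3]; k=k[k>0]
    return float(np.median(k)) if k.size else None
E
python3 - <<'E'
from h import *
np.set_printoptions(precision=4,suppress=True)
Z={"vial_cap":.08,"keeper_post":.106,"pivot":.105,"post_at_stop":.106,"fixture":0,"small_beaker":0,"large_beaker":0,"black_vial":0,"dish":0}
for n in("scene","top"):
    c=cam(n); cv2.imwrite(f"pics/{n}0.png",c["pixels"][...,::-1])
    print(n,{k:v for k,v in c.items() if k not in("pixels","range_z")})
    for k,z in Z.items():
        for t in r.tip_of(k,n)[:2]:
            u,v=t["at"]; d=depth(c,u,v)
            print(k,round(t["conf"],2),np.round(t["at"],1),pt(c,u,v,z=z),pt(c,u,v,d=d) if d else None)
print(r.get_state())
E
```

```text
scene {'fx': 437.4049618651179, 'fy': 437.4049618651179, 'cx': 316.5493643035924, 'cy': 233.49844325292588, 'position': array([-0.1404,  0.4576,  0.6135]), 'attitude': array([  56.4078,   -0.7048, -120.53  ])}
vial_cap 0.56 [352.6 214.2] [ 0.5773 -0.0723  0.08  ] [ 0.5949 -0.0854  0.0669]
keeper_post 0.87 [388.5 224.4] [ 0.4684 -0.0903  0.106 ] [ 0.4697 -0.0915  0.1049]
pivot 0.55 [374.9 199.6] [ 0.5733 -0.1323  0.105 ] [ 0.7221 -0.2553 -0.001 ]
post_at_stop 0.55 [337.7 210.2] [ 0.5736 -0.0268  0.106 ] [ 0.7238 -0.1287 -0.0007]
fixture 0.82 [364.  253.4] [ 0.5222 -0.073   0.    ] [ 0.5064 -0.0603  0.0147]
fixture 0.28 [177.7 317.9] [0.5282 0.3695 0.    ] [0.4989 0.3734 0.0269]
small_beaker 0.91 [179.2 317.4] [0.5281 0.3666 0.    ] [0.4995 0.3705 0.0263]
large_beaker 0.68 [403.7 206. ] [ 0.6512 -0.3028  0.    ] [ 0.6218 -0.2746  0.0228]
large_beaker 0.68 [351.4 214. ] [ 0.6874 -0.1495  0.    ] [ 0.6881 -0.1501 -0.0006]
black_vial 0.74 [172.1 274.2] [0.6685 0.3423 0.    ] [0.6397 0.3464 0.0218]
dish 0.32 [363.8 250.5] [ 0.5321 -0.0795  0.    ] [ 0.5192 -0.0692  0.0118]
top {'fx': 590.6
[... 623 characters left out ...]
 -0.2976  0.    ] [ 0.6392 -0.2914  0.0228]
black_vial 0.46 [166.4 190.5] [0.6573 0.3418 0.    ] [0.6448 0.3308 0.051 ]
dish 0.58 [461.7 293.1] [ 0.4084 -0.3144  0.    ] [ 0.4077 -0.3108  0.0128]
{'time_s': 1.0, 'joints': array([-49.6128,  20.545 ,   0.6815,  -0.0013, -70.1371, -16.5083]), 'qd': array([-0.0342,  0.0334, -0.0716, -0.025 ,  0.0335, -0.0381]), 'joint_torque': array([  0.0011, -58.2394,  29.3308,   7.0027,   0.0125,  -0.    ]), 'tcp_pos': array([ 0.2732, -0.6172,  0.2266]), 'eef_rot': array([ 179.9992,    0.001 , -156.1215]), 'contact_force': array([0.2932, 0.1395, 0.4349]), 'moment': array([ 0.0176,  0.0598, -0.006 ]), 'gripper_force': 0.0, 'gripper_width': 0.08776784859249356}
```

View pics/scene0.png

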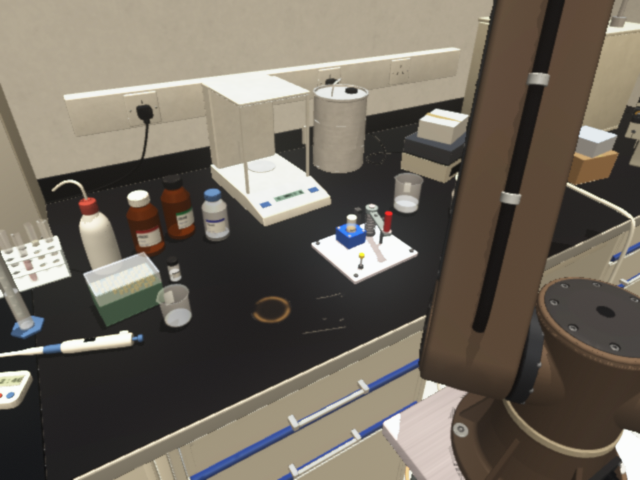

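View pics/top0.png

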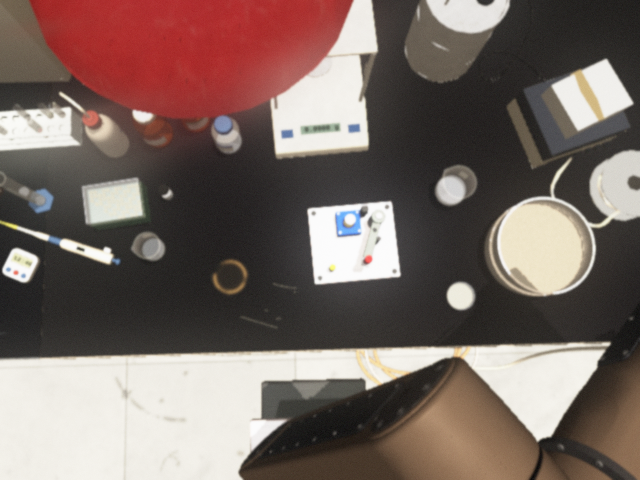

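Scene: fixture plate round (364,250), white cap (351,220), red post (388,221). Top: plate (354,242), blue block (348,222), hub (378,215), red post (368,259). I'll refine by plate outline and colour.

```bash
python3 - <<'E'
from h import *
np.set_printoptions(precision=4,suppress=True)
for n in("top","scene"):
    c=cam(n); im=c["pixels"]; hsv=cv2.cvtColor(im,cv2.COLOR_RGB2HSV)
    H,S,V=[hsv[...,i].astype(int) for i in range(3)]
    vv,uu=np.nonzero(c["range_z"]>0); d=c["range_z"][vv,uu]
    P=np.array(c["position"])+(np.stack([(uu-c["cx"])/c["fx"],-(vv-c["cy"])/c["fy"],-np.ones(len(uu))],1)*d[:,None])@rot(c).T
    near=(abs(P[:,0]-.53)<.14)&(abs(P[:,1]+.077)<.14)
    h,s,v=H[vv,uu],S[vv,uu],V[vv,uu]
    def show(name,m):
        m=m&near
        if m.sum(): print(n,name,m.sum(),"uv",uu[m].mean(),vv[m].mean(),"mean",P[m].mean(0),"zmax",P[m,2].max(), "min",P[m].min(0),"max",P[m].max(0))
        return m
    show("table",(v<50)&(P[:,2]<.006))
    m=show("red",((h<8)|(h>172))&(s>150)&(v>90)); print(n,"red at .13",pt(c,uu[m].mean(),vv[m].mean(),z=.13),"at .106",pt(c,uu[m].mean(),vv[m].mean(),z=.106))
    show("yellow",(h>20)&(h<35)&(s>130))
    show("blue",(h>100)&(h<125)&(s>130))
    show("hub",(P[:,2]>.086)&(P[:,2]<.094)&(s<100))
    cap=show("cap",(np.hypot(P[:,0]-.568,P[:,1]+.063)<.02)&(P[:,2]>.06)&(s<90)&(v>120))
    print("capz med",np.median(P[cap,2]) if cap.sum() else 0, pt(c,uu[cap].mean(),vv[cap].mean(),z=.08))
    show("arm",(P[:,2]>.074)&(P[:,2]<.085)&(s<100))
    if n=="top":
        pl=near&(abs(P[:,2]-.012)<.006)&(v>110)
        # pixel mask of whole fixture silhouette
        q=np.array([pt(c,a,b,z=.012)[:2] for a,b in zip(uu[pl],vv[pl])],np.float32)
        print("plate",cv2.minAreaRect(q*1000))
    for k in ("keeper_post","vial_cap","pivot"):
        print(k,[(round(t["conf"],2),t["at"]) for t in r.tip_of(k,n)[:1]])
    x0,y0=(300,190) if n=="top" else (300,190)
    cv2.imwrite(f"pics/{n}1.png",cv2.resize(im[y0:y0+105,x0:x0+130,::-1],None,fx=5,fy=5,interpolation=cv2.INTER_CUBIC))
E
```

```text
top table 161 uv 375.7453416149068 217.3416149068323 mean [ 0.5862 -0.1313 -0.0004] zmax 0.0058068370045694095 min [ 0.39   -0.2168 -0.0071] max [0.6699 0.0628 0.0058]
top red 2348 uv 308.6333049403748 23.02129471890971 mean [0.6424 0.0366 0.7503] zmax 0.781713344868589 min [ 0.4707 -0.096   0.1254] max [0.6699 0.063  0.7817]
top red at .13 [0.9875 0.0137 0.13  ] at .106 [1.0008 0.0127 0.106 ]
top blue 238 uv 347.0882352941176 224.62605042016807 mean [ 0.5614 -0.0605  0.0441] zmax 0.05087740964969445 min [ 0.541  -0.0879  0.0311] max [ 0.5895 -0.0384  0.0509]
top hub 132 uv 375.84090909090907 221.75 mean [ 0.5582 -0.1173  0.0889] zmax 0.09367872397716814 min [ 0.4674 -0.1358  0.086 ] max [ 0.5909 -0.0827  0.0937]
top cap 106 uv 349.16037735849056 219.29245283018867 mean [ 0.5669 -0.0623  0.0769] zmax 0.08465947909056681 min [ 0.5567 -0.0737  0.0608] max [ 0.5785 -0.0522  0.0847]
capz med 0.0788029747932687 [ 0.5664 -0.062   0.08  ]
top arm 481 uv 367.06237006237006 231.6153846153846 mean [ 0.5389 -0.0988  0.0808] zmax 0.08499354402140402 min [ 0.4657 -0.1362  0.0743] max [ 0.5974 -0.
[... 911 characters left out ...]
min [ 0.5383 -0.1024 -0.0007] max [ 0.6561 -0.0336  0.0565]
scene hub 75 uv 373.4 210.92 mean [ 0.5544 -0.115   0.0891] zmax 0.09356619472771355 min [ 0.4674 -0.1359  0.086 ] max [ 0.5859 -0.0829  0.0936]
scene cap 108 uv 351.1296296296296 220.46296296296296 mean [ 0.5643 -0.0597  0.0734] zmax 0.08275952057738478 min [ 0.5553 -0.0725  0.0602] max [ 0.5785 -0.0511  0.0828]
capz med 0.07470170690882283 [ 0.5557 -0.0534  0.08  ]
scene arm 307 uv 370.1824104234528 219.0097719869707 mean [ 0.539  -0.0949  0.0809] zmax 0.08492391269639066 min [ 0.4647 -0.133   0.0741] max [ 0.5969 -0.0514  0.0849]
keeper_post [(0.92, [385.0, 222.9])]
vial_cap [(0.46, [350.8, 217.7])]
pivot [(0.58, [373.7, 200.1])]
```

View pics/top1.png

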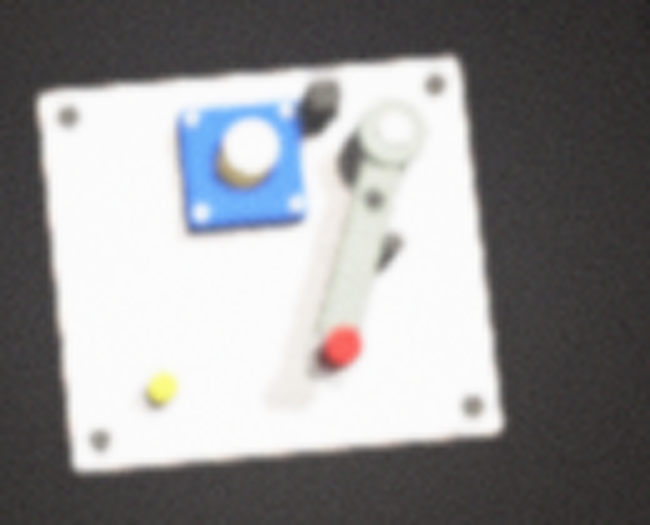

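View pics/scene1.png

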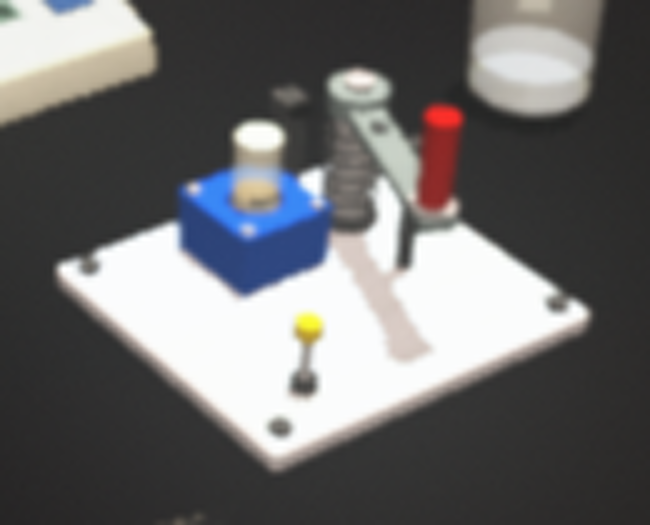

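Top crop: cap (248,145), hub (390,130), post (341,346), stop (320,105). Scene crop: the vial stands proud and the arm is at rest. The plate fit is 170.4 x 189.5 mm at yaw 3.8°, centre (0.5283, -0.0756). That gives vial (0.5675, -0.063), pivot (0.5715, -0.1228), post at rest about (0.476, -0.092) and post at stop about (0.565, -0.023).

First I'll move above the vial with the fingers shut.

Request:
jog_arm(travel=[[-0.1, 0.078, 0], [-0.2, 0.155, 0], [-0.3, 0.233, 0], [-0.4, 0.31, 0], [-0.5, 0.388, 0], [-0.6, 0.465, 0], [-0.7, 0.543, 0], [-0.8, 0.62, 0], [-0.9, 0.7, 0], [-0.987, 0.775, 0]], dr=[[0, 0, -0.028], [0, 0, -0.056], [0, 0, -0.084], [0, 0, -0.112], [0, 0, -0.14], [0, 0, -0.168], [0, 0, -0.196], [0, 0, -0.224], [0, 0, -0.252], [0, 0, -0.28]], claw=[0, 0, 0, 0, 0, 0, 0, 0, 0, 0], newtons=20)

```text
time_s: 2.65
tcp_pos: [0.5673, -0.0633, 0.227]
eef_rot: [-180.0, -0.0, -55.0]
contact_force: [0.9, -1.6, -0.0]
gripper_width: 0.0006
gripper_force: 0.0
```

```bash
cat > mv.py <<'E'
from h import *
import sys
s=r.get_state(); print({k:np.round(v,4) for k,v in s.items() if k not in("qd","joint_torque")})
a=[float(x) for x in sys.argv[1:]]
if a: # target xyz yaw -> shares
    M=R.from_euler("xyz",s["eef_rot"],degrees=True)
    print("travel",np.round(M.inv().apply(np.array(a[:3])-s["tcp_pos"])/.5,4),"dr",np.round((M.inv()*R.from_euler("xyz",[180,0,a[3]],degrees=True)).as_rotvec(degrees=True)/360,4))
E
python3 mv.py .5675 -.063 .12 -17.5
```

```text
{'time_s': np.float64(2.65), 'joints': array([ 1.32687e+01,  1.07469e+01, -1.27565e+01,  1.07000e-02,
       -6.64518e+01,  2.17551e+01]), 'tcp_pos': array([ 0.5673, -0.0633,  0.227 ]), 'eef_rot': array([-1.799619e+02, -2.580000e-02, -5.497190e+01]), 'contact_force': array([ 0.906 , -1.571 , -0.0378]), 'moment': array([-0.1323,  0.0237, -0.0272]), 'gripper_force': np.float64(0.0), 'gripper_width': np.float64(0.0006)}
travel [-0.0005 -0.0006  0.2139] dr [-1.000e-04 -1.000e-04 -1.041e-01]
```

Request:
jog_arm(travel=[[0, 0, 0], [0, 0, 0.05], [0, 0, 0.1], [0, 0, 0.15], [0, 0, 0.2], [0, 0, 0.23], [0, 0, 0.24], [0, 0, 0.25], [0, 0, 0.26], [0, 0, 0.264]], dr=[[0, 0, -0.026], [0, 0, -0.052], [0, 0, -0.078], [0, 0, -0.104], [0, 0, -0.104], [0, 0, -0.104], [0, 0, -0.104], [0, 0, -0.104], [0, 0, -0.104], [0, 0, -0.104]], claw=[0, 0, 0, 0, 0, 0, 0, 0, 0, 0])

```text
time_s: 3.9
tcp_pos: [0.5666, -0.0654, 0.0946]
eef_rot: [-180.0, -0.0, -17.9]
contact_force: [0.4, 0.5, 0.1]
gripper_width: 0.0005
gripper_force: 0.0
```

```bash
python3 - <<'E'
from h import *
c=cam("scene"); cv2.imwrite("pics/s2.png",cv2.resize(c["pixels"][150:280,290:450,::-1],None,fx=4,fy=4,interpolation=cv2.INTER_CUBIC))
E
```

```text
(no output)
```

View pics/s2.png

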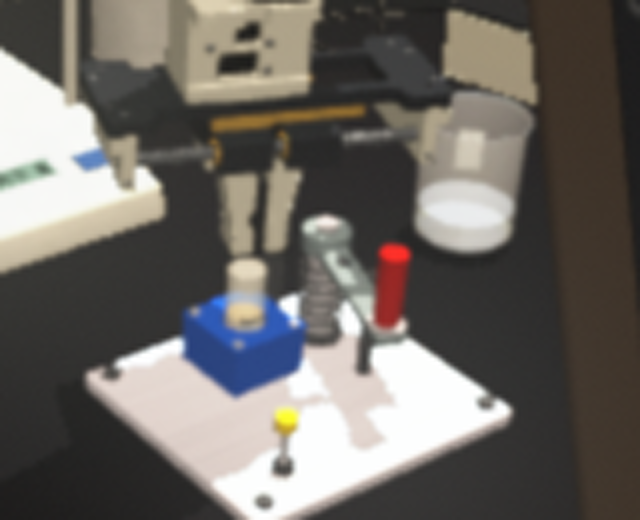

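The fingertips (256,250) hang just above the white cap (247,268), and the arm is still at rest. I'll correct by about 2 mm and press down slowly.

```bash
python3 mv.py .5675 -.063 .070 -17.5; python3 - <<'E'
from h import *
c=cam("scene")
M=rot(c)
for p in ([.5666,-.0654,.0946],[.5675,-.063,.079]):
    q=M.T@(np.array(p)-c["position"]); print(c["cx"]+c["fx"]*q[0]/-q[2], c["cy"]-c["fy"]*q[1]/-q[2])
E
```

```text
{'time_s': np.float64(3.95), 'joints': array([ 1.30689e+01,  1.77175e+01, -2.25070e+01, -1.40000e-03,
       -4.97742e+01,  5.90486e+01]), 'tcp_pos': array([ 0.5665, -0.0654,  0.0944]), 'eef_rot': array([-1.799984e+02, -6.000000e-04, -1.788330e+01]), 'contact_force': array([ 0.2616, -0.1006, -0.5606]), 'moment': array([-0.0157,  0.1107,  0.0075]), 'gripper_force': np.float64(0.0), 'gripper_width': np.float64(0.0004)}
travel [ 0.0004 -0.0051  0.0489] dr [-0.     -0.     -0.0011]
353.10348786234647 211.63855254832262
351.6497855201983 217.4555640293883
```

Request:
jog_arm(travel=[[0, -0.005, 0.01], [0, -0.005, 0.018], [0, -0.005, 0.022], [0, -0.005, 0.025], [0, -0.005, 0.028], [0, -0.005, 0.031], [0, -0.005, 0.034], [0, -0.005, 0.037], [0, -0.005, 0.04], [0, -0.005, 0.043]], dr=[[0, 0, 0], [0, 0, 0], [0, 0, 0], [0, 0, 0], [0, 0, 0], [0, 0, 0], [0, 0, 0], [0, 0, 0], [0, 0, 0], [0, 0, 0]], claw=[0, 0, 0, 0, 0, 0, 0, 0, 0, 0])

```text
time_s: 5.25
tcp_pos: [0.5674, -0.063, 0.073]
eef_rot: [-180.0, -0.0, -17.9]
contact_force: [-1.5, 0.0, 5.4]
gripper_width: 0.0007
gripper_force: 2.3
```

5.4 N is the expected friction, so the vial is moving. I'll continue to the floor.

Request:
jog_arm(travel=[[0, 0, 0.001], [0, 0, 0.002], [0, 0, 0.003], [0, 0, 0.004], [0, 0, 0.005], [0, 0, 0.006], [0, 0, 0.006], [0, 0, 0.007], [0, 0, 0.007], [0, 0, 0.007]], dr=[[0, 0, 0], [0, 0, 0], [0, 0, 0], [0, 0, 0], [0, 0, 0], [0, 0, 0], [0, 0, 0], [0, 0, 0], [0, 0, 0], [0, 0, 0]], claw=[0, 0, 0, 0, 0, 0, 0, 0, 0, 0])

```text
time_s: 6.5
tcp_pos: [0.5674, -0.063, 0.0698]
eef_rot: [-180.0, -0.0, -17.9]
contact_force: [-0.9, 0.0, 6.4]
gripper_width: 0.0006
gripper_force: 3.1
```

Request:
jog_arm(travel=[[0, 0, 0.001], [0, 0, 0.001], [0, 0, 0.002], [0, 0, 0.002], [0, 0, 0.003], [0, 0, 0.003], [0, 0, 0.003], [0, 0, 0.003], [0, 0, 0.003], [0, 0, 0.003]], dr=[[0, 0, 0], [0, 0, 0], [0, 0, 0], [0, 0, 0], [0, 0, 0], [0, 0, 0], [0, 0, 0], [0, 0, 0], [0, 0, 0], [0, 0, 0]], claw=[0, 0, 0, 0, 0, 0, 0, 0, 0, 0])

```text
time_s: 7.75
tcp_pos: [0.5677, -0.063, 0.0697]
eef_rot: [-180.0, -0.1, -17.8]
contact_force: [-4.7, 1.0, 17.0]
gripper_width: 0.0005
gripper_force: 8.7
```

Fully home: it stopped at 69.7 mm and the force rose to 17 N. Now I'll lift and measure the post again.

Request:
jog_arm(travel=[[0, 0, -0.03], [0, 0, -0.08], [0, 0, -0.13], [0, 0, -0.18], [0, 0, -0.18], [0, 0, -0.18], [0, 0, -0.18], [0, 0, -0.18], [0, 0, -0.18], [0, 0, -0.18]], dr=[[0, 0, 0], [0, 0, 0], [0, 0, 0], [0, 0, 0], [0, 0, 0], [0, 0, 0], [0, 0, 0], [0, 0, 0], [0, 0, 0], [0, 0, 0]], claw=[0, 0, 0, 0, 1, 1, 1, 1, 1, 1])

```text
time_s: 9.0
tcp_pos: [0.5672, -0.063, 0.1579]
eef_rot: [180.0, 0.0, -17.9]
contact_force: [-0.3, -0.5, 0.5]
gripper_width: 0.0548
gripper_force: 0.0
```

```bash
python3 - <<'E'
from h import *
np.set_printoptions(precision=4,suppress=True)
c=cam("top"); print("post top z.13 from first top picture",pt(c,368.2,259.2,z=.13))
c=cam("scene"); hsv=cv2.cvtColor(c["pixels"],cv2.COLOR_RGB2HSV).astype(int)
m=((hsv[...,0]<8)|(hsv[...,0]>172))&(hsv[...,1]>150)&(hsv[...,2]>80)
m[:190]=0; m[250:]=0; m[:,:375]=0; m[:,400:]=0
v,u=np.nonzero(m); print(len(u),u.min(),u.max(),v.min(),v.max())
# axis: midline at rows -> intersect vertical axis height
for vv in range(v.min()+2,v.max(),5):
    uu=u[v==vv]; d=np.median(c["range_z"][vv,uu]); p=pt(c,uu.mean(),vv,d=d)
    ray=p-c["position"]; ray[2]=0; ray/=np.linalg.norm(ray); print(vv,len(uu),p,"axis",p+ray*.008)
for t in r.tip_of("vial_cap","scene")[:1]: print("cap",t["conf"],pt(c,*t["at"],z=.07),pt(c,*t["at"],d=depth(c,*t["at"])))
E
python3 mv.py .476 -.091 .16 -17.5
```

```text
post top z.13 from first top picture [ 0.4742 -0.0924  0.13  ]
131 384 392 211 230
213 9 [ 0.4767 -0.0923  0.1299] axis [ 0.4827 -0.0977  0.1299]
218 7 [ 0.4726 -0.0904  0.12  ] axis [ 0.4786 -0.0957  0.12  ]
223 6 [ 0.4714 -0.0896  0.1082] axis [ 0.4774 -0.0949  0.1082]
228 6 [ 0.4726 -0.0895  0.0946] axis [ 0.4786 -0.0949  0.0946]
cap 0.58 [ 0.5743 -0.0684  0.07  ] [ 0.6663 -0.1361  0.    ]
{'time_s': np.float64(9.15), 'joints': array([ 1.32993e+01,  1.39486e+01, -1.81844e+01, -5.00000e-04,
       -5.78688e+01,  5.88217e+01]), 'tcp_pos': array([ 0.5673, -0.063 ,  0.158 ]), 'eef_rot': array([ 1.799995e+02,  1.700000e-03, -1.787930e+01]), 'contact_force': array([0.5037, 0.1245, 0.6081]), 'moment': array([-0.0736,  0.1132,  0.0158]), 'gripper_force': np.float64(0.0), 'gripper_width': np.float64(0.0674)}
travel [-0.1566  0.1094 -0.0039] dr [ 0.      0.     -0.0011]
```

Request:
jog_arm(travel=[[-0.05, 0.037, -0.01], [-0.1, 0.074, -0.01], [-0.155, 0.113, -0.01], [-0.155, 0.113, -0.01], [-0.155, 0.113, 0.03], [-0.155, 0.113, 0.06], [-0.155, 0.113, 0.09], [-0.155, 0.113, 0.12], [-0.155, 0.113, 0.132], [-0.155, 0.113, 0.132]], dr=[[0, 0, 0], [0, 0, 0], [0, 0, 0], [0, 0, 0], [0, 0, 0], [0, 0, 0], [0, 0, 0], [0, 0, 0], [0, 0, 0], [0, 0, 0]], claw=[1, 1, 1, 1, 1, 1, 1, 1, 1, 1])

```text
time_s: 10.4
tcp_pos: [0.4761, -0.093, 0.0916]
eef_rot: [180.0, 0.1, -17.9]
contact_force: [-0.6, 1.3, 0.8]
gripper_width: 0.0879
gripper_force: 0.0
```

```bash
python3 mv.py .476 -.093 .092 -17.5; python3 - <<'E'
from h import *
c=cam("scene"); cv2.imwrite("pics/s3.png",cv2.resize(c["pixels"][150:280,290:450,::-1],None,fx=4,fy=4,interpolation=cv2.INTER_CUBIC))
E
```

```text
{'time_s': np.float64(10.4), 'joints': array([ 1.22430e+01,  1.06300e+01, -3.30986e+01,  3.80000e-03,
       -4.63369e+01,  5.98815e+01]), 'tcp_pos': array([ 0.4761, -0.093 ,  0.0916]), 'eef_rot': array([ 1.799647e+02,  5.530000e-02, -1.787290e+01]), 'contact_force': array([-0.6082,  1.2715,  0.8045]), 'moment': array([-0.0565,  0.1236, -0.0017]), 'gripper_force': np.float64(0.0), 'gripper_width': np.float64(0.0879)}
travel [-0.0002  0.0001 -0.0008] dr [ 0.0001  0.0002 -0.001 ]
```

View pics/s3.png

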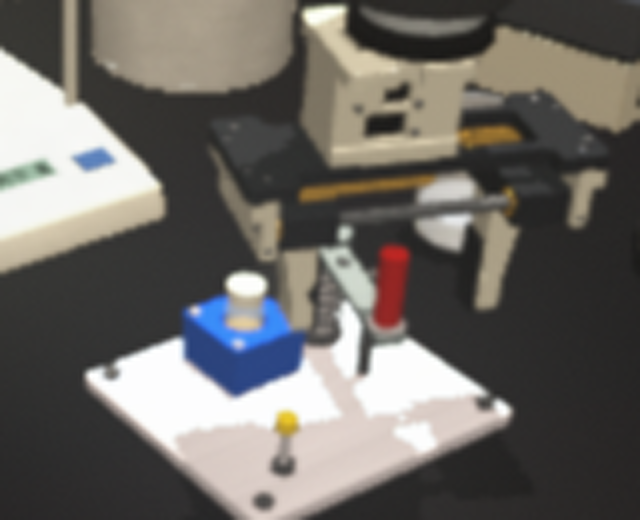

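The post (392,290) sits midway between the fingers (295 and 487), and the cap is visibly lower. Closing on it.

Request:
jog_arm(travel=[[0, 0, 0], [0, 0, 0], [0, 0, 0], [0, 0, 0], [0, 0, 0], [0, 0, 0], [0, 0, 0], [0, 0, 0], [0, 0, 0], [0, 0, 0]], dr=[[0, 0, 0], [0, 0, 0], [0, 0, 0], [0, 0, 0], [0, 0, 0], [0, 0, 0], [0, 0, 0], [0, 0, 0], [0, 0, 0], [0, 0, 0]], claw=[0, 0, 0, 0, 0, 0, 0, 0, 0, 0], newtons=30)

```text
time_s: 11.7
tcp_pos: [0.4761, -0.0931, 0.092]
eef_rot: [180.0, 0.0, -17.9]
contact_force: [-1.6, -1.6, -0.5]
gripper_width: 0.0153
gripper_force: 30.0
```

```bash
cat > arc.py <<'E'
from h import *
s=r.get_state(); print({k:np.round(v,4) for k,v in s.items() if k not in("qd","joint_torque")})
import sys
piv=np.array([.5715,-.1228]); M=R.from_euler("xyz",s["eef_rot"],degrees=True)
v=s["tcp_pos"][:2]-piv; print("radius",np.hypot(*v),"angle",np.degrees(np.arctan2(v[1],v[0])))
rad=.1; a0=np.arctan2(v[1],v[0]); z=.092
for a in np.linspace(0,-float(sys.argv[1]),11)[1:]:
    t=a0+np.radians(a); p=np.array([*(piv+rad*np.array([np.cos(t),np.sin(t)])),s["tcp_pos"][2]])
    print(np.round(M.inv().apply(p-s["tcp_pos"])/.5,3), round(-a/360,4))
E
python3 arc.py 40
```

```text
{'time_s': np.float64(11.7), 'joints': array([ 1.22320e+01,  1.05660e+01, -3.31081e+01,  8.60000e-03,
       -4.63411e+01,  5.98835e+01]), 'tcp_pos': array([ 0.4761, -0.0931,  0.092 ]), 'eef_rot': array([ 1.79987e+02,  1.00000e-02, -1.78786e+01]), 'contact_force': array([-1.5528, -1.6241, -0.5172]), 'moment': array([-0.6601,  0.2523, -0.0769]), 'gripper_force': np.float64(30.0001), 'gripper_width': np.float64(0.0153)}
radius 0.09994199626319852 angle 162.70473020643826
[ 0.    -0.014 -0.   ] 0.0111
[ 0.002 -0.028 -0.   ] 0.0222
[ 0.004 -0.042 -0.   ] 0.0333
[ 0.007 -0.055 -0.   ] 0.0444
[ 0.011 -0.069 -0.   ] 0.0556
[ 0.016 -0.082 -0.   ] 0.0667
[ 0.022 -0.094 -0.   ] 0.0778
[ 0.029 -0.106 -0.   ] 0.0889
[ 0.037 -0.118 -0.   ] 0.1
[ 0.045 -0.129 -0.   ] 0.1111
```

Request:
jog_arm(travel=[[0, -0.014, 0], [0.002, -0.028, 0], [0.004, -0.042, 0], [0.007, -0.055, 0], [0.011, -0.069, 0], [0.016, -0.082, 0], [0.022, -0.094, 0], [0.029, -0.106, 0], [0.037, -0.118, 0], [0.045, -0.129, 0]], dr=[[0, 0, 0.011], [0, 0, 0.022], [0, 0, 0.033], [0, 0, 0.044], [0, 0, 0.056], [0, 0, 0.067], [0, 0, 0.078], [0, 0, 0.089], [0, 0, 0.1], [0, 0, 0.111]], claw=[0, 0, 0, 0, 0, 0, 0, 0, 0, 0])

```text
time_s: 12.95
tcp_pos: [0.5174, -0.039, 0.092]
eef_rot: [179.9, -0.0, -58.0]
contact_force: [1.7, -6.4, -1.7]
gripper_width: 0.0155
gripper_force: 30.0
```

```bash
python3 arc.py 27; python3 - <<'E'
from h import *
c=cam("scene"); cv2.imwrite("pics/s4.png",cv2.resize(c["pixels"][150:280,290:450,::-1],None,fx=4,fy=4,interpolation=cv2.INTER_CUBIC))
E
```

```text
{'time_s': np.float64(12.95), 'joints': array([ 17.4184,  13.5445, -29.0507,   0.0564, -47.4523,  14.5896]), 'tcp_pos': array([ 0.5174, -0.039 ,  0.092 ]), 'eef_rot': array([ 1.799436e+02, -2.830000e-02, -5.795370e+01]), 'contact_force': array([ 1.6629, -6.421 , -1.7437]), 'moment': array([-2.19  , -0.2908,  0.1404]), 'gripper_force': np.float64(29.9984), 'gripper_width': np.float64(0.0155)}
radius 0.09976748207401148 angle 122.84735832107097
[-0.    -0.009 -0.   ] 0.0075
[ 0.    -0.019 -0.   ] 0.015
[ 0.001 -0.028 -0.   ] 0.0225
[ 0.003 -0.038 -0.   ] 0.03
[ 0.004 -0.047 -0.   ] 0.0375
[ 0.007 -0.056 -0.   ] 0.045
[ 0.009 -0.065 -0.   ] 0.0525
[ 0.013 -0.074 -0.   ] 0.06
[ 0.016 -0.083 -0.   ] 0.0675
[ 0.02  -0.091 -0.   ] 0.075
```

View pics/s4.png

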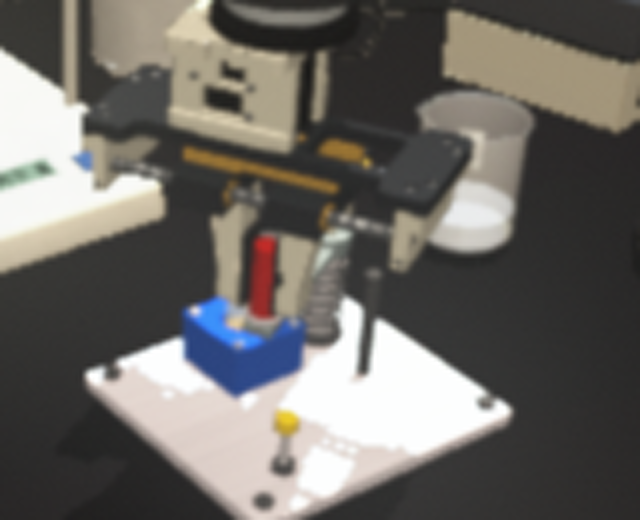

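The post (262,275) is held and the arm has swung over to the block. Continuing.

Request:
jog_arm(travel=[[0, -0.009, 0], [0, -0.019, 0], [0, -0.028, 0], [0.002, -0.038, 0], [0.003, -0.047, 0], [0.006, -0.056, 0], [0.008, -0.065, 0], [0.011, -0.074, 0], [0.014, -0.083, 0], [0.017, -0.09, 0]], dr=[[0, 0, 0.0075], [0, 0, 0.015], [0, 0, 0.0225], [0, 0, 0.03], [0, 0, 0.0375], [0, 0, 0.045], [0, 0, 0.0525], [0, 0, 0.06], [0, 0, 0.0675], [0, 0, 0.075]], claw=[0, 0, 0, 0, 0, 0, 0, 0, 0, 0])

```text
time_s: 14.25
tcp_pos: [0.5592, -0.0235, 0.0919]
eef_rot: [179.9, -0.1, -84.9]
contact_force: [-0.4, -10.0, 2.1]
gripper_width: 0.0151
gripper_force: 30.0
```

```bash
python3 arc.py 5
```

```text
{'time_s': np.float64(14.25), 'joints': array([ 17.7   ,  17.0652, -23.9484,   0.1144, -49.136 , -12.6411]), 'tcp_pos': array([ 0.5592, -0.0235,  0.0919]), 'eef_rot': array([ 1.798729e+02, -1.170000e-01, -8.486600e+01]), 'contact_force': array([-0.4061, -9.9736,  2.0941]), 'moment': array([-3.5306,  0.2554,  0.2997]), 'gripper_force': np.float64(30.0016), 'gripper_width': np.float64(0.0151)}
radius 0.10009728600668519 angle 97.04298600755489
[ 0.    -0.002 -0.   ] 0.0014
[ 0.    -0.003 -0.   ] 0.0028
[ 0.    -0.005 -0.   ] 0.0042
[ 0.    -0.007 -0.   ] 0.0056
[ 0.    -0.009 -0.   ] 0.0069
[ 0.   -0.01 -0.  ] 0.0083
[ 0.    -0.012 -0.   ] 0.0097
[ 0.    -0.014 -0.   ] 0.0111
[ 0.    -0.016 -0.   ] 0.0125
[ 0.    -0.017 -0.   ] 0.0139
```

Request:
jog_arm(travel=[[0.002, -0.002, 0], [0.003, -0.003, 0], [0.003, -0.005, 0], [0.003, -0.006, 0], [0.003, -0.007, 0], [0.003, -0.008, 0], [0.003, -0.009, 0], [0.003, -0.01, 0], [0.003, -0.011, 0], [0.003, -0.012, 0]], dr=[[0, 0, 0.001], [0, 0, 0.002], [0, 0, 0.003], [0, 0, 0.004], [0, 0, 0.005], [0, 0, 0.006], [0, 0, 0.007], [0, 0, 0.008], [0, 0, 0.009], [0, 0, 0.01]], claw=[0, 0, 0, 0, 0, 0, 0, 0, 0, 0])

```text
time_s: 15.5
tcp_pos: [0.5656, -0.023, 0.092]
eef_rot: [179.9, -0.0, -88.4]
contact_force: [-3.8, -4.5, 3.9]
gripper_width: 0.0152
gripper_force: 30.0
```

```bash
python3 arc.py 3
```

```text
{'time_s': np.float64(15.5), 'joints': array([ 1.74890e+01,  1.75687e+01, -2.31434e+01,  1.55000e-02,
       -4.93549e+01, -1.59305e+01]), 'tcp_pos': array([ 0.5656, -0.023 ,  0.092 ]), 'eef_rot': array([ 1.799388e+02, -2.970000e-02, -8.843140e+01]), 'contact_force': array([-3.8355, -4.5239,  3.8593]), 'moment': array([-1.4418,  1.4928,  0.2711]), 'gripper_force': np.float64(30.0008), 'gripper_width': np.float64(0.0152)}
radius 0.10001965740495701 angle 93.36121508471986
[ 0.    -0.001 -0.   ] 0.0008
[-0.    -0.002 -0.   ] 0.0017
[-0.    -0.003 -0.   ] 0.0025
[-0.    -0.004 -0.   ] 0.0033
[-0.    -0.005 -0.   ] 0.0042
[-0.    -0.006 -0.   ] 0.005
[-0.    -0.007 -0.   ] 0.0058
[-0.    -0.008 -0.   ] 0.0067
[-0.    -0.009 -0.   ] 0.0075
[-0.   -0.01 -0.  ] 0.0083
```

Request:
jog_arm(travel=[[0, -0.001, 0], [0, -0.002, 0], [0, -0.003, 0], [0, -0.004, 0], [0, -0.005, 0], [0, -0.006, 0], [0, -0.006, 0], [0, -0.006, 0], [0, -0.006, 0], [0, -0.006, 0]], dr=[[0, 0, 0.001], [0, 0, 0.002], [0, 0, 0.002], [0, 0, 0.003], [0, 0, 0.004], [0, 0, 0.004], [0, 0, 0.004], [0, 0, 0.004], [0, 0, 0.004], [0, 0, 0.004]], claw=[0, 0, 0, 0, 0, 0, 0, 0, 0, 0])

```text
time_s: 16.75
tcp_pos: [0.5663, -0.0231, 0.0919]
eef_rot: [179.7, -0.0, -89.9]
contact_force: [-12.2, -1.8, 9.5]
gripper_width: 0.0153
gripper_force: 30.0
```

Contact at the stop: only 0.7 mm of a 3 mm command was made, and the force rose to 12 N. The swing is 69.7° against the 68.75° expected. One small extra push, then a check.

Request:
jog_arm(travel=[[0, -0.001, 0], [0, -0.002, 0], [0, -0.002, 0], [0, -0.002, 0], [0, -0.002, 0], [0, -0.002, 0], [0, -0.002, 0], [0, -0.002, 0], [0, -0.002, 0], [0, -0.002, 0]], dr=[[0, 0, 0], [0, 0, 0], [0, 0, 0], [0, 0, 0], [0, 0, 0], [0, 0, 0], [0, 0, 0], [0, 0, 0], [0, 0, 0], [0, 0, 0]], claw=[0, 0, 0, 0, 0, 0, 0, 0, 0, 0])

```text
time_s: 18.0
tcp_pos: [0.5664, -0.0231, 0.0918]
eef_rot: [179.6, -0.1, -89.9]
contact_force: [-15.3, -1.9, 12.5]
gripper_width: 0.0153
gripper_force: 30.0
```

```bash
python3 arc.py 1 | head -2; python3 - <<'E'
from h import *
c=cam("scene"); a=cv2.resize(c["pixels"][170:270,300:440,::-1],None,fx=5,fy=5,interpolation=cv2.INTER_CUBIC)
cv2.imwrite("pics/s5.png",a)
E
```

```text
{'time_s': np.float64(18.0), 'joints': array([ 17.3942,  17.8148, -22.7598,  -0.078 , -49.7889, -17.2484]), 'tcp_pos': array([ 0.5664, -0.0231,  0.0918]), 'eef_rot': array([ 1.796353e+02, -5.120000e-02, -8.990460e+01]), 'contact_force': array([-15.3414,  -1.9227,  12.5019]), 'moment': array([-0.4727,  5.2126,  0.2133]), 'gripper_force': np.float64(30.0194), 'gripper_width': np.float64(0.0153)}
radius 0.09979678321487842 angle 92.90826005330794
```

View pics/s5.png

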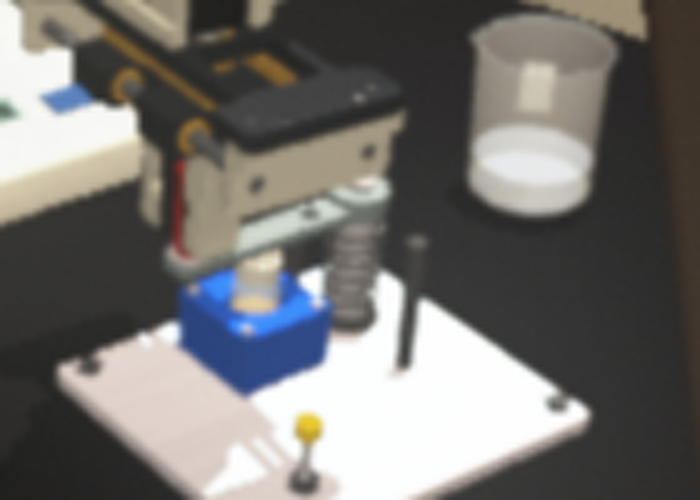

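The arm lies across over the seated vial with the post (180,210) between the fingers. It is firm against the stop, and the loose items are untouched.

```bash
python3 -c "
from plant import r
print(r.close_job())"
```

```text
the job is handed in; nothing more can be done
None
```

I pressed the vial home first, then swung the keeper arm across it to its stop; the fingers were still holding the post there (30 N grip) when I handed the job in at 18 s, and the loose items were left alone.

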